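# Cap a sample vial in the bench press and hold it pressed

## Task

Stand the slim vial, the one that fits the bore, fully down in the press's sliding nest and push the nest all the way in under the ram. Then flip the yellow safety catch over to the front and pull the lever towards you and down to its stop, so that the press (not your hand) pushes the black cap fully home. Finish while still holding the lever down; leave the wide vial and the two dishes where they are.

Things in the scene. Friction and masses are not known exactly. Their poses are not given: they have to be found in the camera images.
- press: White and grey bench capping press, fixed. Origin on the bench under the ram's axis; x points away from the operator, y left, z up. Base from x = -165 to +105 mm, 130 mm wide, 16 mm high. Head 60 mm wide, from x = -18 to +105 mm, 140 to 225 mm above the bench. Lever on the right (-y) side, yellow catch on the left (+y).
- ram: Vertical ram of the press with a white round foot 26 mm across; origin at the centre of the foot's underside, 106 mm above the bench when raised, 85 mm at the bottom. It is geared to the lever: 15 mm down per radian.
- nest (a joint): Slide of the aluminium vial nest, m: 0 = fully home under the ram, 0.085 = fully out towards the operator. It runs stiffly (about 2 N) and stays where it is left.
- nest_floor (a point): Centre of the floor of the bore in the nest, 22 mm above the bench; axes as the press's. The bore is 26 mm across and 14 mm deep with a 2 mm chamfer; the nest block is 60 x 60 mm, its top 36 mm above the bench.
- nest_front (a point): Centre of the front face of the blue upright push plate on the nest, 43 mm above the bench, 74 mm in front of the bore's axis; the plate is 50 mm wide, 8 mm thick and its top is 61 mm above the bench. Push here to slide the nest in.
- catch (a joint): Safety catch, rad: 0 = its steel nose stands in front of the lug on the lever's shaft and blocks the lever; 1.9 = thrown over to the front against its stop, lever free. It tips over by its own weight past about 0.8 either way; a touch of under 1 N moves it.
- catch_tab (a point): Middle of the catch's yellow thumb tab: 14 mm wide (y), 8 thick (x), 44 high, upright at 0, top 263 mm and this point 243 mm above the bench, at x = +14, y = +49 mm in the press's frame. It turns up and over towards -x about a pin parallel to y, 24 mm in front of and 27 mm below this point at 0. Axes as the press's at 0, turning with it.
- lever (a joint): Press lever, rad: 0 = parked, leaning 0.25 rad back (to +x) from upright; grows as the grip is pulled to -x and down; 1.4 = stop, 1.15 rad forward of upright. A spring drives it back: 2.5 N at the grip when parked, 5 N at the stop, and about 2 to 8 N more while the cap goes home (from 1.07). Catch closed: it moves only 0.05 rad.
- handle: The whole hand lever: cross shaft through the head, steel rod 12 mm thick and red grip. Origin on the shaft's axis, which is parallel to the press's y axis at x = +30, z = 185 mm in the press's frame. Axes as the press's at 0, turning with the lever.
- grip (a point): Centre of the lever's red flat-sided hand grip: 22 mm wide (y), 28 mm deep, 60 mm long, in line with the rod; centre 306 mm, top 339 mm above the bench when parked, at y = -55 mm in the press's frame. It swings at radius 125 mm about the shaft in the press's x-z plane. Axes as the press's at 0, turning with the lever.
- vial: Slim amber glass vial with a white label and a black cap, standing on the bench; body 24 mm across and 50 mm high, cap 22 mm across and 10 mm high, 68 mm overall with the cap standing 4 mm proud (64 mm when home); 50 g. Origin at the centre of its underside, z up.
- cap (a joint): The slim vial's push-fit cap, m: 0 = standing proud at the start, 0.004 = fully home. It takes about 15 N to press.
- vial_wide: Bystander: amber vial of the same height but 30 mm across with a 28 mm black cap; too wide for the bore. Origin at the centre of its underside.
- dish_green: Bystander: petri dish, olive-green top, 90 mm across, 15 mm high, lying loose. Origin at the centre of its underside.
- dish_red: Bystander: petri dish, dark red top, 90 mm across, 15 mm high, lying loose. Origin at the centre of its underside.

How it is judged:
By the outcome, as a careful person would: the job done as asked, in the order asked, and still so for the second after the job is handed in, while the arm keeps its last pose, push and grip.
It also fails if it takes over 72 s, if anything falls off the work surface, if the arm or the gripper's body presses on something with over 40 N, if the wrist force passes 120 N, or if a joint passes its speed limit or range.

## Robot

A 6-joint arm with a two-finger parallel gripper is mounted at the origin on the work surface. World frame = base frame: x ahead of the robot, y to its left, z up, the work surface at z = 0. Lengths are in mm, angles in rad, forces in N, time in s.
With the tool pointing down it reaches from about 400 to 925 mm from the base axis. Payload 12.5 kg.
Tool frame: the origin (TCP) lies midway between the tips of the shut fingers; the grasp point (between the pads) lies 19 mm behind it (env.pinch_z is the z of the grasp point in the tool frame, in mm); z points along the fingers, y is the line along which they close (so a half turn about z gives the same grasp; the last joint's range is limited). The gripper opens to 95 mm and grips with 3 to 60 N. Pads are 20 mm wide; open, the fingers measure 119 mm over their backs; the gripper's body (75 mm by 180 mm) begins 59 mm behind the grasp point.
Start: joints at [-1.38, 0.491, 1.559, -0, 1.092, -0.106], TCP at [182.811, -597.685, 214.661] pointing down, gripper open.
Joint ranges: [-3.1, 3.1], [-0.84, 2.19], [0.05, 2.79], [-1.13, 4.28], [0.06, 2.93], [-2.69, 2.69]. Speed limits (rad/s): [2.22, 2.22, 2.79, 3.14, 3.14, 3.14].

## Interface

Orientations are given as [roll, pitch, yaw] about the fixed x, y, z axes, in that order (R = Rz(yaw) Ry(pitch) Rx(roll)).
In Python, from cell import env, eyes gives the robot as it stands.
- The arm moves only by the shell command python3 -m inch 'ROWS'. ROWS is JSON, a list of rows, each a list of 3 entries, a list of its own where there are three numbers: the shift along the tool's x, y, z in units of 60 mm (1.0 is 60 mm), then the turn about the tool's z in units of 5 degrees (1.0 is 5 degrees), then the closure, from -1 (fully open) to 1 (shut). In form: [[[tx, ty, tz], turn, claw], ...]. A call has exactly 10 rows; each row shifts and turns the commanded pose from where the row before left it, along the tool's axes as they then stand; what a row does not reach is not made up. A row lasts 1/8 s, in which the tool goes at most 62.5 mm and 10.7 degrees, less where a joint would pass 70% of its speed; a pose out of reach is approached as far as the arm can. A call is refused whole if a number of a shift passes 1 or a number of a turn 1, either way. A call with a gripper value outside its range is refused whole. The fingers move at their own pace and stop on an object; the grip force is fixed at half the most. Time passes only in rows, so rows that do not move let the fingers close, or fill a call up. It gives the time, the measured TCP pose, the force, the opening and the grip force at its end, in the units of the state.
- env.state(): the state, without advancing time (a new reading comes with each control period).
- eyes.read_camera(name): name is "scene" or "side" or "wrist"; returns a dict with "pixels" (420x560x3 uint8, red, green, blue), "fx", "fy", "cx", "cy" (pixels), "extrinsics" (4x4, takes a point from world to camera coordinates). Camera axes: x right, y down, z forward; pixel columns grow to the right and rows downward; lengths in mm; the calibration is good to about 2 mm. The wrist camera is an equidistant fisheye: a pixel r from the principal point sees the ray r / f radians off the axis. A picture is of the moment at which its call begins. There is no depth.
- env.job_done(): hands the job in; it is judged then, once.
Trained networks look in a picture, given as the dict that the camera call returned (one of the last four; its "shot" number tells which), for a name from the list of things; names that differ only in an ending like _2 or _b are one class to them, and where a whole thing is asked for, a point or a joint stands for the part that bears it (a point fixed in the world has none). Each returns a list of dicts, best first, with "score" (0 to 1); they miss things now and then, are a little off and sometimes report something else, mostly with a low value. They report only what shows in the picture. A call takes as long as a camera call.
- eyes.boxes_of(name, picture): "centre" ([row, column] in pixels, amid what is visible of it).
- eyes.cut_out(name, picture): "mask" (420x560 bool, what is visible of it) and "centre" ([row, column] in pixels, amid what is visible of it).
- eyes.spot_point(name, picture): "centre" ([row, column] in pixels: a listed point, or the origin of a listed thing).
The state is a dict: "t": time; "joints": joint angles; "qvel": joint speeds; "tau": joint torques, N m; "eef_pos": TCP position; "tcp_rot": TCP orientation; "ft_force": force on the tool from outside, world axes, zero at the start; "moment": the same for the moment, N m; "opening": opening from 0.0 (shut) to 1.0 (fully open); "grip_force": force on a finger pad.
Only numpy, scipy, OpenCV 4.12 (cv2) and the standard library are available. Lean on these libraries where they do the work, as an engineer would, in place of code of your own. Each camera call takes 0.05 s, during which the arm holds its last target. There are 200 camera calls.

## Working session

There is one attempt and no reset: what is moved stays moved. The work goes in short steps, Python scripts to look and compute and a shell command to move; the robot and the scene stay as the last step left them, time stands still between calls to the robot, and variables do not carry over. Pictures are saved under pics/ and viewed, at most 10 in all, crops included, and the job is handed in when it is done.

```bash
mkdir -p pics
cat > h.py <<'E'
import numpy as np, cv2, json
from cell import env, eyes
def ray(p,rc):
    E=np.array(p["extrinsics"]);R=E[:3,:3];o=-R.T@E[:3,3]
    r,c=rc;d=np.array([(c-p["cx"])/p["fx"],(r-p["cy"])/p["fy"],1.])
    if p.get("fish"):
        a=np.hypot(d[0],d[1]);d=np.array([d[0]/a*np.sin(a),d[1]/a*np.sin(a),np.cos(a)]) if a>1e-9 else d
    d=R.T@d;return o,d/np.linalg.norm(d)
def at_z(p,rc,z):
    o,d=ray(p,rc);return o+d*(z-o[2])/d[2]
def proj(p,X):
    E=np.array(p["extrinsics"]);q=E[:3,:3]@np.array(X)+E[:3,3]
    if p.get("fish"):
        a=np.arctan2(np.hypot(q[0],q[1]),q[2]);u=q[:2]/np.hypot(q[0],q[1])*a
    else: u=q[:2]/q[2]
    return np.array([u[1]*p["fy"]+p["cy"],u[0]*p["fx"]+p["cx"]])
def tri(prs):
    A=np.zeros((3,3));b=np.zeros(3)
    for p,rc in prs:
        o,d=ray(p,rc);M=np.eye(3)-np.outer(d,d);A+=M;b+=M@o
    X=np.linalg.solve(A,b)
    return X,[np.round(proj(p,X)-np.array(rc),1).tolist() for p,rc in prs]
def cam(n):
    p=eyes.read_camera(n);p["fish"]=n=="wrist";return p
def save(p,f): cv2.imwrite("pics/"+f,cv2.cvtColor(p["pixels"],cv2.COLOR_RGB2BGR))
E
python3 - <<'E'
from h import *
P={n:cam(n) for n in("scene","side","wrist")}
for n,p in P.items(): save(p,n+"0.png")
im=np.hstack([P["scene"]["pixels"],P["side"]["pixels"]])
for nm in["press","ram","nest_floor","nest_front","catch_tab","handle","grip","vial","vial_wide","dish_green","dish_red"]:
    pr=[]
    for n,p in P.items():
        s=eyes.spot_point(nm,p)
        if s:
            print(nm,n,np.round(s[0]["centre"],1),round(s[0]["score"],2),len(s))
            if s[0]["score"]>.3: pr.append((p,s[0]["centre"]))
    if len(pr)>1: X,e=tri(pr);print("   ",nm,X.round(1),e)
print(env.state()["eef_pos"],env.state()["tcp_rot"],env.pinch_z)
E
```

```text
press scene [265.4 267.3] 0.7 2
press side [273.3 243. ] 0.97 1
    press [634.5  65.9   1.8] [[0.3, -0.1], [-0.2, 0.3]]
ram side [237.9 241. ] 0.66 1
nest_floor scene [248.9 287.3] 0.87 1
nest_floor side [275.6 274.7] 0.68 3
    nest_floor [559.9  58.4   2.1] [[0.5, -0.2], [-0.3, 0.6]]
nest_front scene [236.7 314.9] 0.61 1
nest_front side [274.2 306.5] 0.76 1
    nest_front [485.3  87.   43.9] [[0.2, -0.1], [-0.2, 0.3]]
catch_tab scene [249.7 266.3] 0.44 1
catch_tab side [191.7 222.4] 0.51 1
    catch_tab [662.3 116.5 250.9] [[-0.6, 0.3], [0.3, -0.7]]
handle scene [243.6 249.8] 0.92 1
handle side [205.4 227.2] 0.79 2
    handle [670.8  53.7 177.8] [[-0.1, 0.0], [0.1, -0.1]]
grip scene [206.7 229.4] 0.86 1
grip side [137.  222.4] 0.7 3
    grip [686.4  16.2 320.9] [[-0.2, 0.1], [0.1, -0.2]]
vial scene [292.1 368.8] 0.65 1
vial side [359.2 305.9] 0.84 1
    vial [459.  291.7  16.3] [[0.5, -0.2], [-0.3, 0.6]]
vial_wide scene [162.8 263.2] 0.47 2
vial_wide side [205.2 336.2] 0.51 1
    vial_wide [ 446.9 -222.8   27.7] [[-1.9, 1.0], [1.3, -2.2]]
dish_green scene [362.3 314. ] 0.85 1
dish_green side [368.3 183.4] 0.8 1
    dish_green [683.4 344.1  -1.1] [[-0.3, 0.1], [0.2, -0.3]]
dish_red side [186.  256.5] 0.87 1
[ 182.80864511 -597.69461229  214.6623118 ] [3.14146247e+00 2.65905878e-05 2.96811629e-01] -18.8
```

View pics/scene0.png

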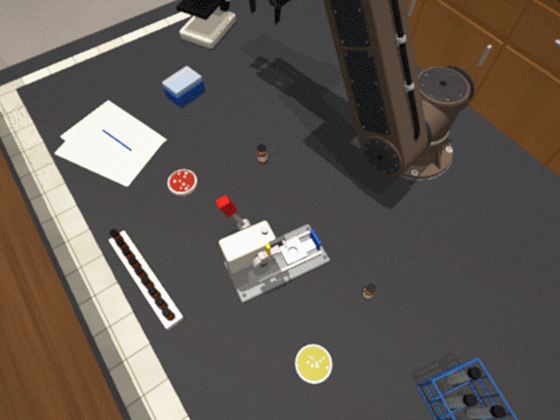

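View pics/side0.png

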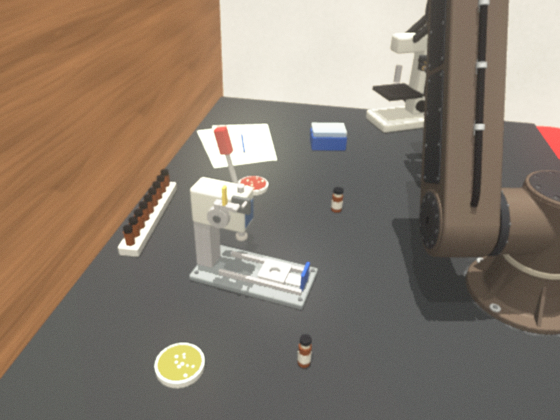

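The scene view shows the press mid-table with its nest out towards the robot, vials at about (292,369) and (154,262), and the dishes clear of both. The side view shows the same vials at (352,305) and (200,337). Next I'll check which vial is slim and fit the press pose.

Run:
```python
from h import *
from scipy.optimize import least_squares
P={n:cam(n) for n in("scene","side")}
# vial masks: width/height ratio
for nm in("vial","vial_wide"):
    for n,p in P.items():
        for m in eyes.cut_out(nm,p)[:2]:
            k=m["mask"].astype(np.uint8);pts=cv2.findNonZero(k)
            print(nm,n,round(m["score"],2),np.round(m["centre"]),k.sum(),cv2.minAreaRect(pts)[1])
for c,n,a in(((352,305),"side",1),((200,337),"side",1)):
    p=P[n];q=at_z(p,c,34);e=np.array([proj(p,q+np.array(v)) for v in([0,0,-34],[0,0,34],[0,0,0])])
    print(q.round(),"px/mm vertical",np.linalg.norm(e[1]-e[0])/68, p["fx"]/np.linalg.norm(q-ray(p,c)[0]))
ob=[]
for nm in("press","catch_tab","grip","nest_floor","nest_front","ram"):
    for n,p in P.items():
        s=eyes.spot_point(nm,p)
        if s and s[0]["score"]>.3: ob.append((nm,n,np.array(s[0]["centre"])))
def pts(v):
    x,y,w,s=v;c,d=np.cos(w),np.sin(w)
    L=dict(press=(0,0,0),catch_tab=(14,49,243),grip=(30+125*np.sin(.25),-55,306),nest_floor=(-s,0,22),nest_front=(-s-74,0,43),ram=(0,0,106))
    return {k:np.array([x+c*a-d*b,y+d*a+c*b,z]) for k,(a,b,z) in L.items()}
f=lambda v:np.concatenate([proj(P[n],pts(v)[nm])-o for nm,n,o in ob])
r=least_squares(f,[634,66,-.14,80],loss="soft_l1",x_scale=[10,10,.1,10])
print(r.x)
for (nm,n,o),e in zip(ob,r.fun.reshape(-1,2) if 0 else f(r.x).reshape(-1,2)): print(nm,n,e.round(1))
a=cv2.resize(P["side"]["pixels"][320:380,275:335],(390,390),interpolation=cv2.INTER_CUBIC)
b=cv2.resize(P["side"]["pixels"][170:230,307:367],(390,390),interpolation=cv2.INTER_CUBIC)
save({"pixels":np.hstack([a,b])},"vials.png")
```

```text
vial side 0.74 [351. 305.] 401 (33.0, 13.0)
vial_wide scene 0.68 [154. 263.] 163 (18.0, 9.0)
vial_wide side 0.58 [194. 337.] 256 (11.24392032623291, 24.57741928100586)
[463. 291.  34.] px/mm vertical 0.36226520350383484 0.5135342676905363
[ 441. -248.   34.] px/mm vertical 0.30409977162916524 0.35596280712195255
[ 6.34906266e+02  6.77749507e+01 -1.26029389e-01  7.71679153e+01]
press scene [ 0.7 -0.1]
press side [-0.8  0.1]
catch_tab scene [0.9 1.8]
catch_tab side [-166.1  -79.6]
grip scene [-1.2  0.6]
grip side [3.3 2.6]
nest_floor scene [-2.6  0.8]
nest_floor side [-1.8 -1.7]
nest_front scene [ 0.3 -0.6]
nest_front side [-1.   1.6]
ram side [ 51.3 -10.3]
```

View pics/vials.png

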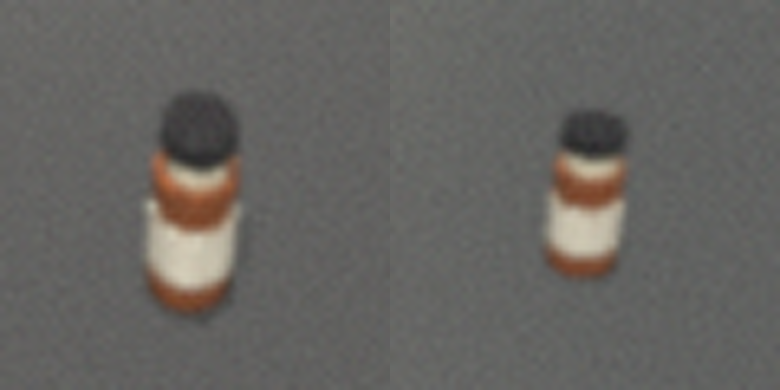

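View pics/wrist0.png

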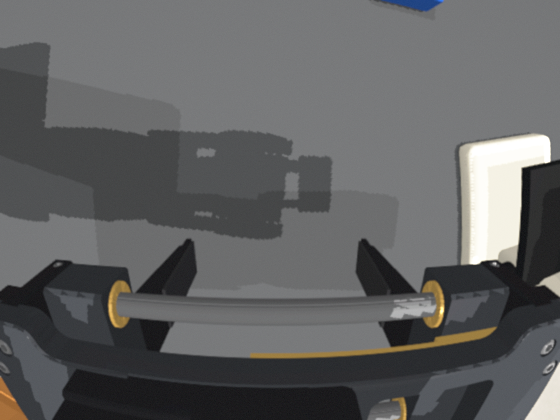

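The left vial in the crops (side 352,305) measures about 25 mm wide and the right one about 31 mm. The slim vial is therefore the one at about (461, 291). The wrist view shows the fingers left and right, with the camera looking past them. Moving over now.

```bash
python3 -m inch '[[[0,0,0],0.97,-1],[[0,0,0],0.97,-1],[[0,0,0],0.97,-1],[[0,0,0],0.97,-1],[[0,0,0],0.97,-1],[[0.46,-0.79,0],0,-1],[[0.46,-0.79,0],0,-1],[[0.46,-0.79,0],0,-1],[[0.46,-0.79,0],0,-1],[[0.46,-0.79,0],0,-1]]'
python3 -m inch '[[[0.46,-0.79,0],0,-1],[[0.46,-0.79,0],0,-1],[[0.46,-0.79,0],0,-1],[[-0.11,-0.95,0],0,-1],[[-0.11,-0.95,0],0,-1],[[-0.11,-0.95,0],0,-1],[[-0.11,-0.95,0],0,-1],[[-0.11,-0.95,0],0,-1],[[-0.11,-0.95,0],0,-1],[[0,0,0],0,-1]]'
python3 - <<'E'
from h import *
p=cam("wrist");save(p,"w1.png");print(env.state()["eef_pos"],env.state()["tcp_rot"])
o,d=ray(p,(p["cy"],p["cx"]));print(o,d)
for nm,z in(("vial",0),("nest_floor",22),("nest_front",43),("press",0),("ram",106)):
    for s in eyes.spot_point(nm,p)[:2]: print(nm,s["score"],s["centre"],at_z(p,s["centre"],z).round(1))
E
```

```text
t: 3.95
eef_pos: [350.5, -378.6, 214.8]
tcp_rot: [3.141, -0.0, -0.127]
ft_force: [0.9, -0.4, -0.6]
opening: 1.002
grip_force: 0.0
t: 5.2
eef_pos: [453.2, 98.0, 214.7]
tcp_rot: [-3.141, -0.0, -0.121]
ft_force: [-0.1, -0.9, 0.2]
opening: 0.996
grip_force: 0.0
[453.31767983  96.35462436 214.65858538] [ 3.14149679e+00 -2.59165079e-04 -1.22830679e-01]
[534.73815045  88.86735034 384.49697698] [-0.28459651  0.03612429 -0.95796653]
vial 0.62 [192.4, 127.3] [464.1 294.1   0. ]
nest_floor 0.8 [85.4, 284.5] [563.7  76.2  22. ]
nest_front 0.87 [157.3, 280.8] [487.2  89.8  43. ]
press 0.8 [25.5, 283.7] [638.3  67.4   0. ]
```

```bash
python3 -m inch '[[[-0.04,-0.66,0.2],0,-1],[[-0.04,-0.66,0.2],0,-1],[[-0.04,-0.66,0.2],0,-1],[[-0.04,-0.66,0.2],0,-1],[[-0.05,-0.66,0.2],0,-1],[[0,0,0.2],0,-1],[[0,0,0.2],0,-1],[[0,0,0],0,-1],[[0,0,0],0,-1],[[0,0,0],0,-1]]'
python3 - <<'E'
from h import *
p=cam("wrist");save(p,"w2.png");st=env.state();print(st["eef_pos"],st["tcp_rot"])
for s in eyes.spot_point("vial",p)[:2]: print("vial",s["score"],s["centre"],at_z(p,s["centre"],0).round(1))
for s in eyes.cut_out("vial",p)[:1]: print(s["centre"],at_z(p,s["centre"],34).round(1))
q=cam("side");s=cam("scene")
print(tri([(k,eyes.spot_point("vial",k)[0]["centre"]) for k in(p,q) if eyes.spot_point("vial",k)]))
for h in(0,50,68): print(h,proj(p,[*st["eef_pos"][:2],h]))
E
```

```text
t: 6.75
eef_pos: [466.3, 292.6, 131.1]
tcp_rot: [-3.141, -0.001, -0.127]
ft_force: [-0.0, 0.5, -0.2]
opening: 1.0
grip_force: 0.0
[466.25082616 292.68005907 131.08487723] [-3.14123150e+00 -7.41130119e-04 -1.26903730e-01]
vial 0.93 [200.5, 278.8] [464.8 291.2   0. ]
[212.9, 276.1] [463.5 293.9  34. ]
(array([463.94277399, 289.98904344,   7.08542285]), [[2.7, 1.4], [0.4, -1.5]])
0 [199.2232288  277.03572045]
50 [215.4347894  277.17310384]
68 [222.80339277 277.23484392]
```

View pics/w2.png

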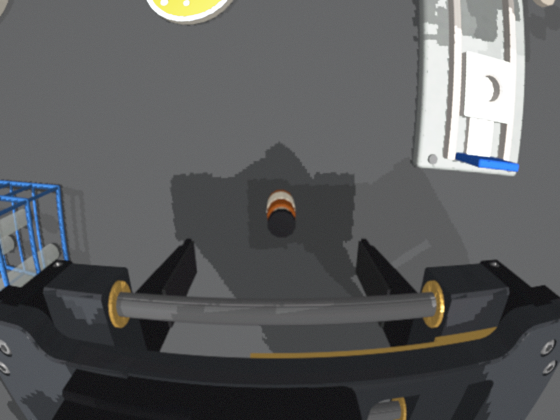

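The cap top is at about (223,281) in the wrist view, a couple of mm off the tool axis. Descending to grasp.

```bash
python3 -m inch '[[[0,0.03,0.3],0,-1],[[0,0,0.3],0,-1],[[0,0,0.3],0,-1],[[0,0,0.3],0,-1],[[0,0,0.3],0,-1],[[0,0,0.3],0,-1],[[0,0,0],0,1],[[0,0,0],0,1],[[0,0,0],0,1],[[0,0,0],0,1]]'
python3 -m inch '[[[0,0,0],0,1],[[0,0,0],0,1],[[0,0,0],0,1],[[0,0,-0.3],0,1],[[0,0,-0.3],0,1],[[0,0,-0.3],0,1],[[0,0,-0.3],0,1],[[0,0,-0.3],0,1],[[0,0,0],0,1],[[0,0,0],0,1]]'
python3 - <<'E'
from h import *
p=cam("wrist");save(p,"w3.png");st=env.state();e=np.array(st["eef_pos"]);print(e,st["tcp_rot"])
for s in eyes.cut_out("vial",p)[:1]: print(s["centre"],s["score"]);ys,xs=np.where(s["mask"]);print(ys.min(),ys.max(),xs.min(),xs.max())
for h in(-21,13,29,47): print(h,proj(p,e+[0,0,h]))
c=p["pixels"][120:340,170:390];save({"pixels":cv2.resize(c,(600,600),interpolation=cv2.INTER_CUBIC)},"w3c.png")
E
```

```text
t: 8.45
eef_pos: [466.0, 291.2, 23.1]
tcp_rot: [-3.141, -0.001, -0.126]
ft_force: [-0.4, 0.1, -0.1]
opening: 0.635
grip_force: 0.0
t: 9.7
eef_pos: [465.5, 291.0, 112.0]
tcp_rot: [3.141, 0.001, -0.126]
ft_force: [-0.5, -0.5, 0.2]
opening: 0.245
grip_force: 29.9
[465.42374388 290.94110388 111.79464142] [ 3.14086810e+00  9.62215767e-04 -1.26459709e-01]
[264.0, 275.8] 0.66
224 298 253 297
-21 [244.56814399 277.60258012]
13 [269.30785783 277.88968583]
29 [284.13159133 278.05920307]
47 [304.11408401 278.28470236]
```

View pics/w3c.png

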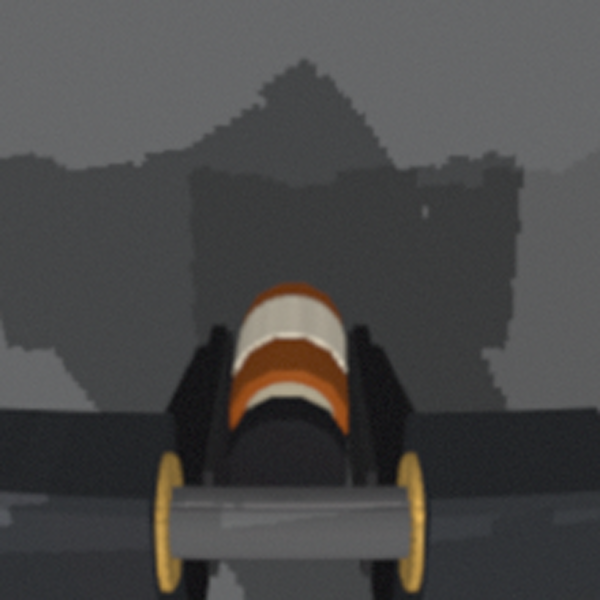

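The vial is held upright between the pads (opening 0.245, about 23 mm). The front bottom edge is at row ~224. I'll measure the in-grip offset and the bore from beside the nest.

```bash
python3 -m inch '[[[0.15,0.55,0],0,1],[[0.15,0.55,0],0,1],[[0.15,0.55,0],0,1],[[0.15,0.55,0],0,1],[[0.15,0.55,0],0,1],[[0.15,0.55,0],0,1],[[0,0,0],0,1],[[0,0,0],0,1],[[0,0,0],0,1],[[0,0,0],0,1]]'
python3 - <<'E'
from h import *
st=env.state();e=np.array(st["eef_pos"]);w=st["tcp_rot"][2];ax=np.array([np.cos(w),np.sin(w),0]);print(e,w)
p=cam("wrist")
for dx in(-4,-2,0,2,4): print(dx,proj(p,e+ax*(12+dx)+[0,0,-23])[0].round(1),proj(p,e+ax*(11+dx)+[0,0,45])[0].round(1))
s=eyes.cut_out("vial",p)
if s: ys,xs=np.where(s[0]["mask"]);print("vial mask",ys.min(),ys.max())
for nm,z in(("nest_floor",22),("nest_front",43),("press",0),("ram",106),("catch_tab",243)):
    for s in eyes.spot_point(nm,p)[:2]: print(nm,round(s["score"],2),np.round(s["centre"],1),at_z(p,s["centre"],z).round(1))
for k in(36,22): print("proj bore",k,proj(p,[562,78,k]))
c=p["pixels"][0:300,80:480];save({"pixels":cv2.resize(c,(800,600),interpolation=cv2.INTER_CUBIC)},"w4c.png")
E
```

```text
t: 11.05
eef_pos: [494.2, 88.6, 112.6]
tcp_rot: [3.142, 0.0, -0.125]
ft_force: [-0.7, -0.2, -1.0]
opening: 0.244
grip_force: 29.9
[494.22469955  88.55979574 112.55324156] -0.12539623346791817
-4 231.8 288.7
-2 228.8 284.9
0 225.9 280.9
2 222.9 277.0
4 219.9 273.0
vial mask 223 299
nest_floor 0.61 [131.8 278.5] [560.1  79.2  22. ]
nest_front 0.87 [227.9 278. ] [487.6  88.8  43. ]
press 0.86 [ 40.8 278.9] [638.2  68.9   0. ]
ram 0.82 [  4.9 287.3] [635.1  65.6 106. ]
ram 0.62 [130.  278.5] [566.2  79.1 106. ]
proj bore 36 [130.27858006 279.95463526]
proj bore 22 [129.31589109 279.74928665]
```

View pics/w4c.png

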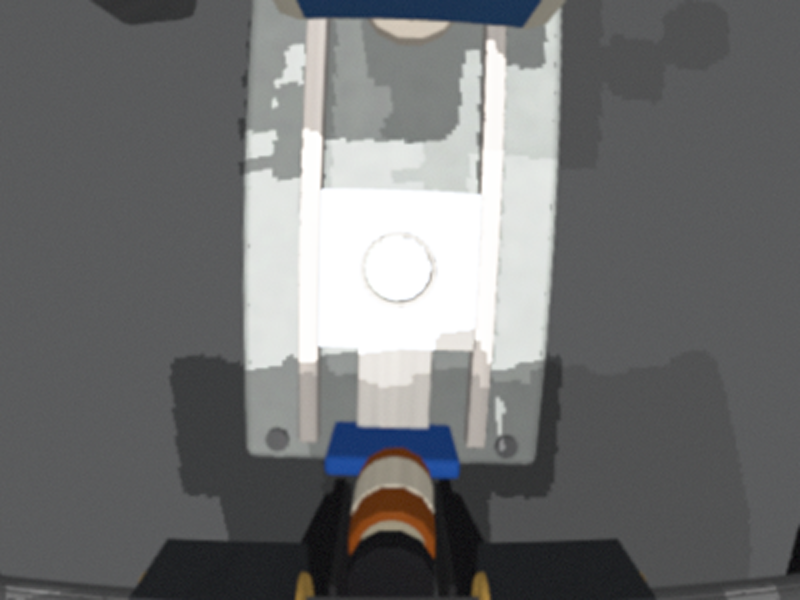

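The bore rim is at full-image (134,279), giving a bore at about (559.6, 79.0). The vial sits about 1 mm ahead of the TCP. Moving above the bore, then lowering slowly.

```bash
python3 -m inch '[[[0.27,0.01,0],0,1],[[0.27,0.01,0],0,1],[[0.27,0,0],0,1],[[0.27,0,0],0,1],[[0,0,0.22],0,1],[[0,0,0.22],0,1],[[0,0,0.22],0,1],[[0,0,0.2],0,1],[[0,0,0],0,1],[[0,0,0],0,1]]'
python3 -m inch '[[[0,0,0.02],0,1],[[0,0,0.02],0,1],[[0,0,0.02],0,1],[[0,0,0.02],0,1],[[0,0,0.02],0,1],[[0,0,0.02],0,1],[[0,0,0],0,1],[[0,0,0],0,1],[[0,0,0],0,1],[[0,0,0],0,1]]'
python3 - <<'E'
from h import *
st=env.state();e=np.array(st["eef_pos"]);print(e,st["ft_force"],st["moment"])
p=cam("wrist");q=cam("side")
c=cv2.resize(p["pixels"][130:330,180:380],(400,400),interpolation=cv2.INTER_CUBIC)
d=cv2.resize(q["pixels"][220:310,230:320],(400,400),interpolation=cv2.INTER_CUBIC)
save({"pixels":np.hstack([c,d])},"w5.png")
E
```

```text
t: 12.65
eef_pos: [558.5, 78.5, 61.2]
tcp_rot: [3.141, -0.0, -0.126]
ft_force: [-0.5, -0.3, 0.8]
opening: 0.244
grip_force: 29.9
t: 13.9
eef_pos: [558.5, 78.5, 53.8]
tcp_rot: [3.141, 0.0, -0.126]
ft_force: [0.1, 0.4, -0.1]
opening: 0.247
grip_force: 29.9
[558.46720693  78.51799732  53.80008928] [ 0.05596296  0.3663925  -0.0582001 ] [ 0.03938516  0.01083804 -0.05563582]
```

View pics/w5.png

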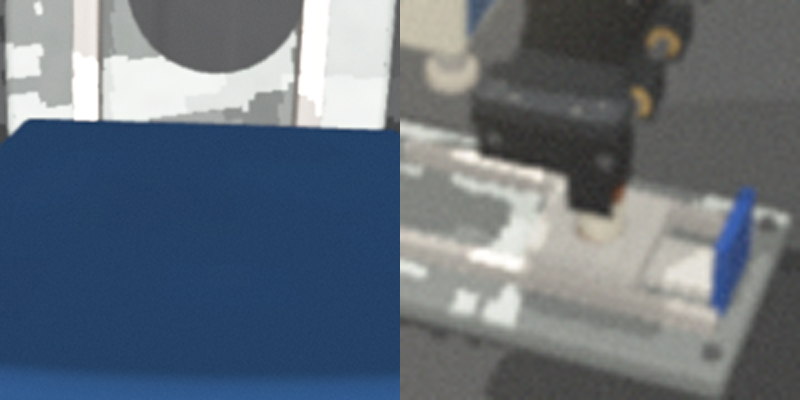

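In the side crop the vial is down in the bore (hand at about (595,210) of the montage), with no force at 5 mm below the rim. Lowering to the floor.

```bash
python3 -m inch '[[[0,0,0.02],0,1],[[0,0,0.02],0,1],[[0,0,0.02],0,1],[[0,0,0.02],0,1],[[0,0,0.02],0,1],[[0,0,0.02],0,1],[[0,0,0.02],0,1],[[0,0,0],0,1],[[0,0,0],0,1],[[0,0,0],0,1]]'
```

```text
t: 15.25
eef_pos: [562.3, 77.5, 49.9]
tcp_rot: [-3.141, -0.011, -0.126]
ft_force: [0.0, -9.1, 42.8]
opening: 0.249
grip_force: 30.1
```

```bash
python3 -m inch '[[[0,0,-0.04],0,1],[[0,0,-0.03],0,1],[[0,0,0],0,1],[[0,0,0],0,1],[[0,0,0],0,1],[[0,0,0],0,1],[[0,0,0],0,1],[[0,0,0],0,1],[[0,0,0],0,1],[[0,0,0],0,1]]'
python3 - <<'E'
from h import *
st=env.state();e=np.array(st["eef_pos"]);print(e,st["ft_force"],st["moment"])
q=cam("side");s=cam("scene")
d=cv2.resize(q["pixels"][180:330,190:340],(400,400),interpolation=cv2.INTER_CUBIC)
c=cv2.resize(s["pixels"][200:310,220:330],(400,400),interpolation=cv2.INTER_CUBIC)
save({"pixels":np.hstack([c,d])},"w6.png")
E
```

```text
t: 16.5
eef_pos: [559.1, 78.4, 50.1]
tcp_rot: [3.141, -0.001, -0.126]
ft_force: [-0.1, -2.7, 10.1]
opening: 0.241
grip_force: 30.0
[559.08501129  78.37697446  50.12561089] [-0.13089384 -2.7069552  10.08082302] [-0.54677316 -0.1124111   0.01764593]
```

View pics/w6.png

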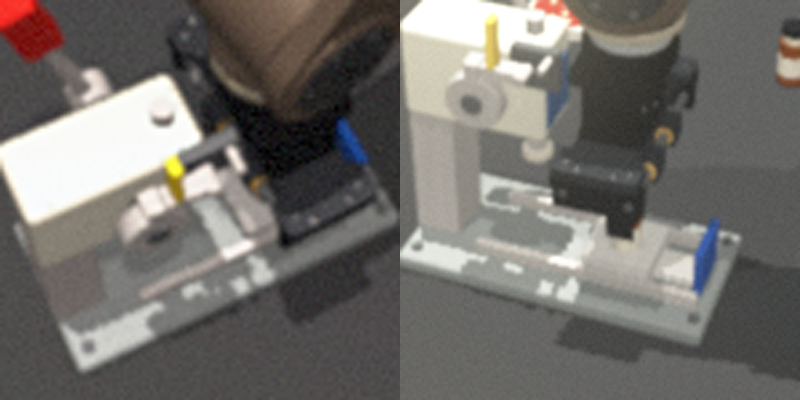

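The side view shows the label's lower edge at the nest rim, so the vial is at least 9 mm deep. The hard stop at TCP z≈50 may mean it slipped in the grip, and this would already be the floor. I'll release it, back off and check.

```bash
python3 -m inch '[[[0,0,-0.02],0,0.2],[[0,0,0],0,0.2],[[0,0,0],0,0.2],[[0,0,0],0,0],[[0,0,0],0,0],[[0,0,-0.25],0,0],[[0,0,-0.25],0,0],[[0,0,-0.25],0,0],[[0,0,-0.25],0,0],[[0,0,0],0,0]]'
python3 -m inch '[[[-0.4,0,0],0,0],[[-0.4,0,0],0,0],[[-0.4,0,0],0,0.3],[[-0.4,0,0],0,1],[[-0.4,0,0],0,1],[[-0.1,0,0],0,1],[[0,0,0],0,1],[[0,0,0],0,1],[[0,0,0],0,1],[[0,0,0],0,1]]'
python3 - <<'E'
from h import *
st=env.state();e=np.array(st["eef_pos"]);print(e,st["ft_force"],st["opening"])
q=cam("side");s=cam("scene");p=cam("wrist")
for n,k in(("wrist",p),("side",q),("scene",s)):
    for nm in("vial","nest_floor","nest_front"):
        r=eyes.spot_point(nm,k)
        if r: print(n,nm,round(r[0]["score"],2),np.round(r[0]["centre"],1),at_z(k,r[0]["centre"],dict(vial=22,nest_floor=22,nest_front=43)[nm]).round(1))
for z in(22,27,36,72,86,90,95): print(z,*[proj(k,[559.5,78.8,z]).round(1) for k in(p,q)])
d=cv2.resize(q["pixels"][225:305,235:315],(400,400),interpolation=cv2.INTER_CUBIC)
c=cv2.resize(p["pixels"][60:190,215:345],(400,400),interpolation=cv2.INTER_CUBIC)
save({"pixels":np.hstack([c,d])},"w7.png")
E
```

```text
t: 17.85
eef_pos: [559.0, 78.5, 112.3]
tcp_rot: [-3.141, -0.002, -0.126]
ft_force: [0.9, -0.1, -0.2]
opening: 0.502
grip_force: 0.0
t: 19.1
eef_pos: [433.8, 94.4, 110.7]
tcp_rot: [3.142, -0.0, -0.127]
ft_force: [-0.3, -0.8, -0.2]
opening: 0.002
grip_force: 0.0
[433.75385661  94.36453901 110.71830584] [-0.25512757 -0.78404072 -0.20502689] 0.0017745996691743145
wrist vial 0.6 [ 59.4 275.4] [557.4  80.   22. ]
wrist nest_floor 0.9 [ 53.7 277.4] [561.9  77.9  22. ]
wrist nest_front 0.81 [153.3 270.7] [485.9  92.6  43. ]
side vial 0.8 [271.4 277.9] [553.   66.5  22. ]
side nest_floor 0.6 [271.4 275.1] [559.2  67.7  22. ]
side nest_front 0.87 [276.4 304.4] [489.5  94.7  43. ]
scene vial 0.52 [249.8 291.8] [555.1  73.8  22. ]
scene nest_floor 0.64 [252.1 292.1] [558.5  80.   22. ]
scene nest_front 0.86 [238.2 314.8] [487.4  89.8  43. ]
22 [ 56.7 276.6] [274.6 274.1]
27 [ 55.6 276.6] [272.9 274.2]
36 [ 53.6 276.7] [269.9 274.2]
72 [ 43.7 276.8] [257.4 274.6]
86 [ 38.9 276.8] [252.5 274.7]
90 [ 37.4 276.8] [251.  274.8]
95 [ 35.5 276.8] [249.2 274.8]
```

View pics/w7.png

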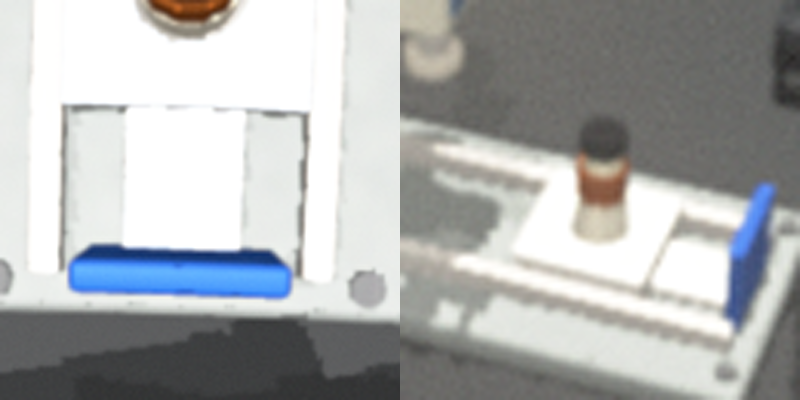

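In the side crop about 20 mm of the label shows above the rim and the cap top is at row ~249. That matches a vial resting on the bore floor (cap top at z = 90). Lowering the shut fingers in front of the blue plate and pushing.

```bash
python3 -m inch '[[[0,0,0.33],0,1],[[0,0,0.33],0,1],[[0,0,0.33],0,1],[[0,0,0.31],0,1],[[0.25,0,0],0,1],[[0.25,0,0],0,1],[[0.15,0,0],0,1],[[0.15,0,0],0,1],[[0.15,0,0],0,1],[[0.15,0,0],0,1]]'
python3 -m inch '[[[0.15,0,0],0,1],[[0.15,0,0],0,1],[[0.15,0,0],0,1],[[0.15,0,0],0,1],[[0.15,0,0],0,1],[[0,0,0],0,1],[[0,0,0],0,1],[[0,0,0],0,1],[[0,0,0],0,1],[[0,0,0],0,1]]'
```

```text
t: 20.95
eef_pos: [499.3, 85.9, 32.9]
tcp_rot: [3.141, 0.0, -0.126]
ft_force: [-2.8, -1.2, 1.7]
opening: 0.006
grip_force: 1.1
t: 22.2
eef_pos: [543.6, 80.4, 32.9]
tcp_rot: [3.142, -0.0, -0.126]
ft_force: [-0.5, -0.5, 0.1]
opening: 0.003
grip_force: 0.0
```

```bash
python3 -m inch '[[[0.05,0,0],0,1],[[0.05,0,0],0,1],[[0.05,0,0],0,1],[[0.05,0,0],0,1],[[0,0,0],0,1],[[0,0,0],0,1],[[0,0,0],0,1],[[0,0,0],0,1],[[0,0,0],0,1],[[0,0,0],0,1]]'
python3 -m inch '[[[0.02,0,0],0,1],[[0.02,0,0],0,1],[[0.02,0,0],0,1],[[0.02,0,0],0,1],[[0,0,0],0,1],[[0,0,0],0,1],[[0,0,0],0,1],[[0,0,0],0,1],[[0,0,0],0,1],[[0,0,0],0,1]]'
```

```text
t: 23.45
eef_pos: [551.8, 79.2, 32.7]
tcp_rot: [3.141, 0.008, -0.126]
ft_force: [-18.6, 2.8, 14.4]
opening: 0.002
grip_force: 9.5
t: 24.7
eef_pos: [551.8, 79.2, 32.7]
tcp_rot: [3.14, 0.018, -0.126]
ft_force: [-40.5, 5.0, 31.9]
opening: 0.006
grip_force: 20.3
```

```bash
python3 -m inch '[[[-0.2,0,0],0,1],[[-0.4,0,0],0,1],[[-0.4,0,0],0,1],[[-0.4,0,-0.3],0,1],[[-0.4,0,-0.5],0,1],[[0,0,-0.7],0,1],[[0,0,-0.8],0,1],[[0,0,-0.8],0,1],[[0,0,0],0,1],[[0,0,0],0,1]]'
python3 - <<'E'
from h import *
st=env.state();e=np.array(st["eef_pos"]);print(e,st["ft_force"],st["opening"])
q=cam("side");s=cam("scene");p=cam("wrist")
z=dict(vial=22,nest_floor=22,nest_front=43,press=0,ram=106,catch_tab=243,grip=306)
for nm in z:
    pr=[]
    for n,k in(("wrist",p),("side",q),("scene",s)):
        r=eyes.spot_point(nm,k)
        if r and r[0]["score"]>.4: pr.append((k,r[0]["centre"]));print(nm,n,round(r[0]["score"],2),np.round(r[0]["centre"],1),at_z(k,r[0]["centre"],z[nm]).round(1))
    if len(pr)>1: X,er=tri(pr);print("  tri",X.round(1),er)
d=cv2.resize(q["pixels"][150:300,190:340],(400,400),interpolation=cv2.INTER_CUBIC)
c=cv2.resize(p["pixels"][0:200,180:380],(400,400),interpolation=cv2.INTER_CUBIC)
save({"pixels":np.hstack([c,d])},"w8.png")
E
```

```text
t: 25.95
eef_pos: [453.1, 91.9, 218.4]
tcp_rot: [3.142, -0.0, -0.126]
ft_force: [-0.4, 0.2, 0.1]
opening: 0.006
grip_force: 0.0
[453.09223804  91.91254563 218.37726842] [-0.44057959  0.19180983  0.05552338] 0.0063764244163907495
vial wrist 0.91 [ 19.5 277. ] [640.2  67.8  22. ]
vial side 0.81 [265.3 242.9] [636.1  61.9  22. ]
  tri [636.5  68.   28. ] [[1.7, 0.2], [-0.3, -0.8]]
nest_floor wrist 0.76 [ 16.  277.8] [644.4  66.3  22. ]
nest_floor side 0.96 [265.9 240.2] [641.7  65.2  22. ]
nest_floor scene 0.83 [265.6 265.6] [642.  70.  22.]
  tri [642.3  68.1  23.9] [[1.4, -1.4], [0.2, -0.6], [-0.7, -0.5]]
nest_front wrist 0.69 [ 85.6 274.1] [562.5  80.8  43. ]
nest_front side 0.7 [268.1 272.2] [563.8  81.9  43. ]
nest_front scene 0.65 [250.1 292.7] [559.3  83.   43. ]
  tri [561.9  82.4  44.3] [[0.7, -1.5], [-0.2, 0.8], [0.2, -0.9]]
press wrist 0.73 [ 26.3 277.7] [637.8  67.2   0. ]
press side 0.71 [273.2 241.5] [639.1  65.    0. ]
press scene 0.89 [266.6 265.9] [638.8  65.5   0. ]
  tri [638.4  66.5   1.2] [[-0.8, 0.5], [0.1, 0.1], [0.1, 0.3]]
ram side 0.66 [240.1 241.6] [634.4  75.8 106. ]
catch_tab side 0.58 [191.9 220.4] [668.8 104.2 243. ]
catch_tab scene 0.5 [247.8 266. ] [659.8 110.3 243. ]
  tri [663.5 114.7 251.2] [[-0.5, 1.0], [0.9, -0.4]]
grip side 0.61 [139.4 222.6] [691.6  -3.5 306. ]
grip scene 0.67 [204.7 227.6] [684.3   1.9 306. ]
  tri [687.1   6.4 312. ] [[-0.4, 0.7], [0.7, -0.3]]
```

View pics/w8.png

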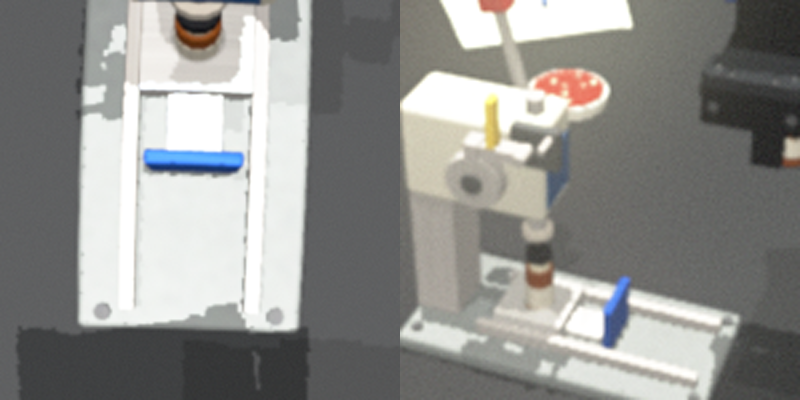

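The left crop shows the plate moved in under the head. The right crop shows the vial standing in line with the ram. The contact stop puts the press axis at about (636, 67.5), so the nest is home. I'll work from numbers only from here. Next is the catch.

```bash
python3 -m inch '[[[0,-0.15,-0.5],0,1],[[0,-0.2,-0.6],0,1],[[0.63,-0.1,0],0,1],[[0.63,-0.1,0],0,1],[[0.63,-0.1,0],0,1],[[0.63,-0.1,0],0,1],[[0.63,-0.1,0],0,1],[[0.63,-0.1,0],0,1],[[0,0,0],0,1],[[0,0,0],0,1]]'
python3 - <<'E'
from h import *
st=env.state();e=np.array(st["eef_pos"]);print(e,st["tcp_rot"])
w=-.128;d=e[:2]-[636.5,67.5];print("local",d@[np.cos(w),np.sin(w)],d@[-np.sin(w),np.cos(w)])
p=cam("wrist")
for nm,z in(("catch_tab",243),("grip",306),("press",0)):
    for s in eyes.spot_point(nm,p)[:2]:print(nm,s["score"],s["centre"],at_z(p,s["centre"],z))
E
```

```text
t: 28.4
eef_pos: [684.8, 119.9, 284.4]
tcp_rot: [3.141, 0.001, -0.126]
ft_force: [-0.3, 0.2, -0.2]
opening: 0.003
grip_force: 0.0
[684.75726282 119.88645123 284.40010614] [ 3.14132772e+00  9.42274007e-04 -1.26391666e-01]
local 41.17530841766128 58.11796334950167
catch_tab 0.55 [264.3, 292.5] [659.11072529 112.11319564 243.        ]
grip 0.83 [241.8, 479.4] [686.99634708   3.13295633 306.        ]
grip 0.71 [264.2, 292.7] [691.21403165 111.4982244  306.        ]
press 0.63 [197.8, 320.5] [636.83798894  61.76957996   0.        ]
```

```bash
python3 -m inch '[[[0,0.03,0.27],0,1],[[0,0,0.27],0,1],[[0,0,0],0,1],[[-0.15,0,0],0,1],[[-0.15,0,0],0,1],[[-0.15,0,0],0,1],[[-0.15,0,0],0,1],[[-0.15,0,0],0,1],[[-0.15,0,0],0,1],[[-0.15,0,0],0,1]]'
python3 -m inch '[[[-0.05,0,0],0,1],[[0,0,0],0,1],[[0,0,-0.5],0,0],[[0,0,-0.5],0,-0.2],[[0,0,-0.5],0,-0.2],[[0.2,0.5,0],0,-0.2],[[0.2,0.5,0],0,-0.2],[[0.2,0.5,0],0,-0.2],[[0.2,0.4,0],0,-0.2],[[0,0,0],0,-0.2]]'
python3 - <<'E'
from h import *
st=env.state();e=np.array(st["eef_pos"]);print(e,st["tcp_rot"],st["opening"])
for n in("wrist","side","scene"):
    p=cam(n)
    for nm,z in(("catch_tab",212),("grip",306)):
        for s in eyes.spot_point(nm,p)[:2]:print(n,nm,s["score"],s["centre"],at_z(p,s["centre"],z).round(1))
    print(proj(p,[657,113,243]),proj(p,[637-44,119,212]))
    im=p["pixels"].astype(int);m=(im[...,0]>150)&(im[...,1]>110)&(im[...,2]<80)
    ok,lab,stt,cen=cv2.connectedComponentsWithStats(m.astype(np.uint8))
    print("yellow",[(stt[i,4],cen[i][::-1].round()) for i in range(1,ok) if stt[i,4]>8][:8])
    save(p,n+"9.png")
E
```

```text
t: 29.85
eef_pos: [621.7, 126.1, 252.2]
tcp_rot: [3.141, 0.001, -0.126]
ft_force: [-0.3, 0.5, -0.2]
opening: 0.006
grip_force: 0.0
t: 31.1
eef_pos: [653.3, 5.7, 341.8]
tcp_rot: [3.141, 0.001, -0.129]
ft_force: [-0.1, 0.1, -0.3]
opening: 0.601
grip_force: 0.0
[653.33881656   5.65112717 341.84065175] [ 3.14132871e+00  5.72872424e-04 -1.28730824e-01] 0.6006990812243289
wrist catch_tab 0.73 [267.7, 167.2] [593.4 132.4 212. ]
[219.46790965 159.88548721] [267.08092487 178.71031342]
yellow [(np.int32(999), array([174.,  84.])), (np.int32(154), array([264., 167.]))]
side catch_tab 0.64 [204.3, 248.8] [614.   90.3 212. ]
side catch_tab 0.54 [140.7, 221.4] [ 749.  -185.5  212. ]
side grip 0.75 [138.2, 223.1] [692.2  -9.4 306. ]
[194.83602898 224.94531919] [213.22889621 255.90437288]
yellow [(np.int32(763), array([11., 19.])), (np.int32(17), array([ 5., 73.])), (np.int32(12), array([ 1., 79.])), (np.int32(899), array([21., 65.])), (np.int32(16963), array([107.,  89.])), (np.int32(13), array([  2., 154.])), (np.int32(76), array([ 8., 59.])), (np.int32(40), array([18., 41.]))]
scene catch_tab 0.72 [241.4, 288.7] [600.8 115.8 212. ]
scene grip 0.6 [207.0, 228.6] [685.5   8.  306. ]
[248.0300325  267.74224364] [240.63354999 292.21340218]
yellow [(np.int32(74), array([240., 291.]))]
```

The catch is now thrown to the front. The tab reads about (593–601, 116+) in all the cameras, close to where it should be at 1.9 rad. Going to the grip.

```bash
python3 -m inch '[[[0,-0.04,-0.25],0,-0.2],[[0.29,0,0],0,-0.2],[[0.29,0,0],0,-0.2],[[0,0,0],0,-0.2],[[0,0,0.39],0,-0.2],[[0,0,0.39],0,-0.2],[[0,0,0.38],0,-0.2],[[0,0,0],0,-0.2],[[0,0,0],0,1],[[0,0,0],0,1]]'
python3 -m inch '[[[0,0,0],0,1],[[0,0,0],0,1],[[0,0,0],0,1],[[0,0,0],0,1],[[0,0,0],0,1],[[0,0,0],0,1],[[0,0,0],0,1],[[0,0,0],0,1],[[0,0,0],0,1],[[0,0,0],0,1]]'
python3 -c "
import numpy as np
p=lambda q:np.array([-125*np.sin(q-.25),125*np.cos(q-.25)])
for a in np.arange(0,1.45,.1): print(round(a,2),(p(a+.1)-p(a)).round(1),((p(a+.1)-p(a))/60*[1,-1]).round(3))"
```

```text
t: 32.8
eef_pos: [687.9, 5.3, 289.2]
tcp_rot: [3.142, -0.002, -0.126]
ft_force: [-0.3, 0.3, -0.4]
opening: 0.445
grip_force: 0.0
t: 34.05
eef_pos: [687.4, 1.9, 288.4]
tcp_rot: [3.137, -0.0, -0.129]
ft_force: [-3.9, -16.7, 2.5]
opening: 0.234
grip_force: 30.0
0.0 [-12.2   2.5] [-0.204 -0.041]
0.1 [-12.4   1.2] [-0.207 -0.021]
0.2 [-12.5   0. ] [-0.208 -0.   ]
0.3 [-12.4  -1.2] [-0.207  0.021]
0.4 [-12.2  -2.5] [-0.204  0.041]
0.5 [-11.9  -3.7] [-0.199  0.062]
0.6 [-11.5  -4.9] [-0.192  0.081]
0.7 [-11.  -6.] [-0.183  0.1  ]
0.8 [-10.3  -7.1] [-0.172  0.118]
0.9 [-9.6 -8. ] [-0.159  0.134]
1.0 [-8.7 -9. ] [-0.145  0.149]
1.1 [-7.8 -9.8] [-0.129  0.163]
1.2 [ -6.8 -10.5] [-0.113  0.175]
1.3 [ -5.7 -11.1] [-0.094  0.186]
1.4 [ -4.5 -11.6] [-0.075  0.194]
```

```bash
python3 -m inch '[[[0,0.05,0],0,1],[[-0.2,0,-0.04],0,1],[[-0.21,0,-0.02],0,1],[[-0.21,0,0],0,1],[[-0.21,0,0.02],0,1],[[-0.2,0,0.04],0,1],[[-0.2,0,0.06],0,1],[[-0.19,0,0.08],0,1],[[0,0,0],0,1],[[0,0,0],0,1]]'
python3 - <<'E'
from h import *
st=env.state();e=np.array(st["eef_pos"]);w=-.127
d=e[:2]-[637,66];lx=d@[np.cos(w),np.sin(w)];print("local",lx,d@[-np.sin(w),np.cos(w)],e[2]+19,"ang",.25+np.arctan2(30-lx,e[2]+18.8-185),"r",np.hypot(30-lx,e[2]+18.8-185),st["ft_force"],st["moment"])
E
```

```text
t: 35.3
eef_pos: [603.7, 14.8, 281.7]
tcp_rot: [-3.139, -0.005, -0.126]
ft_force: [0.6, 8.7, 13.2]
opening: 0.229
grip_force: 30.0
local -26.546589507021302 -55.03127390169793 300.70790775579104 ang 0.7052505725837078 r 128.60635108343564 [ 0.5700404   8.73370236 13.17743568] [ 1.1889465  -0.13432876 -0.20111916]
```

```bash
python3 -m inch '[[[0,-0.02,-0.02],0,1],[[-0.18,0,0.1],0,1],[[-0.17,0,0.12],0,1],[[-0.16,0,0.13],0,1],[[-0.07,0,0.07],0,1],[[-0.07,0,0.08],0,1],[[-0.07,0,0.08],0,1],[[-0.06,0,0.08],0,1],[[-0.06,0,0.09],0,1],[[0,0,0],0,1]]'
cat > s.py <<'E'
from h import *
st=env.state();e=np.array(st["eef_pos"]);w=-.127
d=e[:2]-[637,66];lx=d@[np.cos(w),np.sin(w)];print("local",lx,d@[-np.sin(w),np.cos(w)],e[2]+19,"ang",.25+np.arctan2(30-lx,e[2]+18.8-185),"r",np.hypot(30-lx,e[2]+18.8-185),st["ft_force"],st["moment"])
E
python3 s.py
```

```text
t: 36.55
eef_pos: [551.1, 23.2, 237.2]
tcp_rot: [-3.138, 0.002, -0.126]
ft_force: [-14.5, 18.0, 22.3]
opening: 0.229
grip_force: 30.1
local -79.81794945799189 -53.31833237463632 256.24386557923594 ang 1.246586546598617 r 130.7945444565583 [-14.53301267  18.03979164  22.27971659] [ 2.42435633  1.94485311 -0.22173442]
```

```bash
python3 -m inch '[[[0,-0.03,0],0,1],[[-0.05,0,0.09],0,1],[[-0.05,0,0.09],0,1],[[-0.05,0,0.09],0,1],[[0,0,0],0,1],[[0,0,0],0,1],[[0,0,0],0,1],[[0,0,0],0,1],[[0,0,0],0,1],[[0,0,0],0,1]]'
python3 s.py
```

```text
t: 37.8
eef_pos: [541.9, 24.8, 220.6]
tcp_rot: [-3.14, 0.004, -0.126]
ft_force: [-16.6, 8.7, 19.4]
opening: 0.229
grip_force: 30.0
local -89.12046008360906 -52.8643968156326 239.62313356438327 ang 1.3922400631618739 r 130.96397015018061 [-16.55158105   8.72006077  19.42986298] [ 1.0845376   2.36186464 -0.42193921]
```

```bash
python3 -m inch '[[[-0.02,-0.01,0.06],0,1],[[0,0,0],0,1],[[0,0,0],0,1],[[0,0,0],0,1],[[0,0,0],0,1],[[0,0,0],0,1],[[0,0,0],0,1],[[0,0,0],0,1],[[0,0,0],0,1],[[0,0,0],0,1]]'
python3 s.py
python3 -m inch '[[[-0.02,0,0.06],0,1],[[0,0,0],0,1],[[0,0,0],0,1],[[0,0,0],0,1],[[0,0,0],0,1],[[0,0,0],0,1],[[0,0,0],0,1],[[0,0,0],0,1],[[0,0,0],0,1],[[0,0,0],0,1]]'
python3 s.py
```

```text
t: 39.05
eef_pos: [540.4, 25.1, 217.0]
tcp_rot: [-3.141, 0.005, -0.126]
ft_force: [-21.6, 5.0, 21.1]
opening: 0.232
grip_force: 29.9
local -90.66124419038755 -52.80463714478125 236.00309250302868 ang 1.422285439520424 r 130.92016673317988 [-21.568733     5.01894627  21.07474741] [ 0.55008246  2.71008604 -0.36278209]
t: 40.3
eef_pos: [539.0, 25.4, 213.2]
tcp_rot: [-3.141, 0.005, -0.126]
ft_force: [-21.2, 5.1, 20.5]
opening: 0.235
grip_force: 30.0
local -92.0960657908249 -52.73035417818922 232.21480197418924 ang 1.453231729798698 r 130.83516685612346 [-21.22270973   5.07415255  20.51031354] [ 0.66033623  2.7939435  -0.45125272]
```

```bash
python3 -m inch '[[[-0.05,0,0.05],0,1],[[0,0,0],0,1],[[0,0,0],0,1],[[0,0,0],0,1],[[0,0,0],0,1],[[0,0,0],0,1],[[0,0,0],0,1],[[0,0,0],0,1],[[0,0,0],0,1],[[0,0,0],0,1]]'
python3 s.py
python3 -m inch '[[[-0.02,0,0.06],0,1],[[0,0,0],0,1],[[0,0,0],0,1],[[0,0,0],0,1],[[0,0,0],0,1],[[0,0,0],0,1],[[0,0,0],0,1],[[0,0,0],0,1],[[0,0,0],0,1],[[0,0,0],0,1]]'
python3 s.py
python3 - <<'E'
from h import *
for n in("side","scene"):
    p=cam(n);save(p,n+"10.png")
    for nm in("ram","vial","grip","cap","catch_tab"):
        for s in (eyes.spot_point(nm,p) if nm!="cap" else eyes.boxes_of(nm,p))[:1]: print(n,nm,round(s["score"],2),s["centre"])
    print([ (z,proj(p,[637,66,z]).round(1)) for z in(22,86,90,85,106)])
    print("grip exp",[ (q,proj(p,[637+(30-125*np.sin(q-.25))*.992-55*.127,66-(30-125*np.sin(q-.25))*.127-55*.992,185+125*np.cos(q-.25)]).round(1)) for q in(1.2,1.3,1.4)])
E
```

```text
t: 41.55
eef_pos: [537.3, 25.6, 210.2]
tcp_rot: [-3.141, 0.002, -0.126]
ft_force: [-12.9, 5.8, 16.6]
opening: 0.233
grip_force: 30.0
local -93.765385026787 -52.65348650652679 229.21447346156864 ang 1.4791162575050067 r 131.3588383205636 [-12.8958426    5.79847907  16.58850635] [ 0.57057287  1.59781441 -0.41644257]
t: 42.8
eef_pos: [535.7, 25.9, 206.4]
tcp_rot: [-3.141, 0.003, -0.127]
ft_force: [-14.8, 6.0, 15.6]
opening: 0.229
grip_force: 30.0
local -95.44175478496923 -52.62273697121023 225.4228648967942 ang 1.510504115054077 r 131.73273209054048 [-14.83805383   5.95825599  15.57567668] [ 0.76331113  1.888462   -0.33231712]
side ram 0.54 [206.4, 333.2]
side vial 0.6 [263.0, 241.1]
side grip 0.63 [172.6, 282.5]
side catch_tab 0.7 [203.0, 247.1]
[(22, array([266.4, 242.1])), (86, array([244.5, 241.7])), (90, array([243. , 241.6])), (85, array([244.8, 241.7])), (106, array([237.3, 241.5]))]
grip exp [(1.2, array([171.3, 281.7])), (1.3, array([176.2, 284.6])), (1.4, array([181.2, 287. ]))]
scene vial 0.56 [239.8, 290.6]
scene grip 0.67 [195.3, 282.1]
scene catch_tab 0.54 [241.0, 286.7]
[(22, array([263.5, 266.3])), (86, array([254.6, 265.5])), (90, array([254. , 265.5])), (85, array([254.7, 265.5])), (106, array([251.6, 265.3]))]
grip exp [(1.2, array([193.7, 279.6])), (1.3, array([194.9, 282.1])), (1.4, array([196.3, 284.2]))]
```

The hand's position (angle 1.51 in arc terms) is past the stop, while the cameras put the grip at about 1.25 rad. The force has levelled off around 22 N, so the pads are slipping. I'll relieve the radial load and keep going down, so friction or finally the palm drives the lever.

```bash
cat >> s.py <<'E'
for n in("side","scene"):
    p=cam(n);r=[]
    for s in eyes.spot_point("grip",p)[:1]: r.append(s["centre"])
    m=eyes.cut_out("grip",p)
    print(n,r,m[0]["centre"] if m else None)
E
python3 -m inch '[[[-0.06,0,0.04],0,1],[[0,0,0.04],0,1],[[0,0,0.04],0,1],[[0,0,0.04],0,1],[[0,0,0],0,1],[[0,0,0],0,1],[[0,0,0],0,1],[[0,0,0],0,1],[[0,0,0],0,1],[[0,0,0],0,1]]'
python3 s.py
python3 -m inch '[[[0,0,0.05],0,1],[[0,0,0.05],0,1],[[0,0,0.05],0,1],[[0,0,0],0,1],[[0,0,0],0,1],[[0,0,0],0,1],[[0,0,0],0,1],[[0,0,0],0,1],[[0,0,0],0,1],[[0,0,0],0,1]]'
python3 s.py
```

```text
t: 44.65
eef_pos: [531.4, 26.5, 196.5]
tcp_rot: [-3.141, 0.005, -0.126]
ft_force: [-18.2, 8.4, 14.8]
opening: 0.232
grip_force: 30.0
local -99.75154433110426 -52.507496263806864 215.48137604866622 ang 1.591520424595914 r 133.23822646563278 [-18.22304615   8.44164932  14.83888059] [ 0.92151656  2.28064257 -0.4090398 ]
side [] [214.5, 221.2]
scene [[195.1, 282.0]] [216.6, 260.3]
t: 46.2
eef_pos: [530.1, 26.8, 187.6]
tcp_rot: [-3.141, 0.008, -0.126]
ft_force: [-25.6, 7.9, 20.2]
opening: 0.236
grip_force: 30.0
local -101.10780321952787 -52.46626101537046 206.56294166153054 ang 1.659274016965751 r 132.83685987512803 [-25.63322174   7.86667459  20.17612539] [ 1.16395606  3.46552265 -0.35320797]
side [] [213.8, 221.8]
scene [[199.7, 287.1]] [218.5, 259.8]
```

```bash
python3 -m inch '[[[-0.05,0,0.04],0,1],[[0,0,0.04],0,1],[[0,0,0],0,1],[[0,0,0],0,1],[[0,0,0],0,1],[[0,0,0],0,1],[[0,0,0],0,1],[[0,0,0],0,1],[[0,0,0],0,1],[[0,0,0],0,1]]'
python3 s.py
python3 -m inch '[[[-0.03,0,0.04],0,1],[[0,0,0.02],0,1],[[0,0,0],0,1],[[0,0,0],0,1],[[0,0,0],0,1],[[0,0,0],0,1],[[0,0,0],0,1],[[0,0,0],0,1],[[0,0,0],0,1],[[0,0,0],0,1]]'
python3 s.py
```

```text
t: 47.75
eef_pos: [529.8, 26.8, 184.2]
tcp_rot: [-3.14, 0.001, -0.127]
ft_force: [-14.2, 8.2, 27.0]
opening: 0.232
grip_force: 30.0
local -101.363870912405 -52.42746035540482 203.20130162131815 ang 1.6846106587713667 r 132.59152854218354 [-14.15757618   8.18257457  26.97760102] [ 0.93036855  2.05504055 -0.41712417]
side [] [212.8, 219.5]
scene [[198.3, 286.7]] [221.6, 257.2]
t: 49.3
eef_pos: [530.4, 26.8, 182.4]
tcp_rot: [-3.14, -0.006, -0.127]
ft_force: [-8.8, 6.7, 38.8]
opening: 0.231
grip_force: 30.0
local -100.75843112279777 -52.408701322745664 201.3953431093105 ang 1.6975669348318316 r 131.7575669482544 [-8.81235366  6.68841445 38.7686613 ] [ 0.91093555  1.24244316 -0.34289828]
side [[186.4, 254.3]] [212.2, 220.3]
scene [[198.5, 285.8]] [218.5, 256.8]
```

Run:
```python
from h import *
a=cv2.cvtColor(cv2.imread("pics/side9.png"),cv2.COLOR_BGR2RGB);c=cv2.cvtColor(cv2.imread("pics/side10.png"),cv2.COLOR_BGR2RGB);p=cam("side");b=p["pixels"];save(p,"side11.png")
for r in range(228,268): print(r,*[im[r,240:244].mean(0).round().astype(int) for im in(a,c,b)])
q=cam("scene")
for s in eyes.spot_point("catch_tab",q)[:1]:print(s)
print(env.state()["ft_force"],env.state()["t"])
```

```text
228 [190 185 167] [192 188 168] [194 189 170]
229 [188 184 165] [192 188 169] [195 190 170]
230 [191 186 167] [194 190 171] [194 189 171]
231 [185 179 162] [186 181 164] [186 182 164]
232 [168 164 151] [174 170 156] [171 167 153]
233 [157 154 144] [165 160 150] [164 160 150]
234 [158 154 146] [162 157 148] [163 158 149]
235 [164 158 148] [164 160 150] [164 158 150]
236 [178 173 159] [164 158 150] [162 158 148]
237 [192 184 169] [162 158 150] [163 159 149]
238 [192 184 168] [162 158 149] [162 158 148]
239 [180 174 157] [161 157 147] [162 158 150]
240 [147 141 130] [161 157 148] [162 157 148]
241 [97 93 85] [160 156 148] [162 157 148]
242 [67 66 62] [170 165 154] [164 159 150]
243 [62 61 58] [189 182 167] [176 170 158]
244 [64 62 58] [199 190 174] [191 183 168]
245 [62 62 57] [195 186 170] [196 188 172]
246 [60 60 57] [180 173 158] [192 184 168]
247 [61 60 57] [132 127 117] [178 171 156]
248 [81 78 70] [78 78 72] [128 123 113]
249 [139 134 116] [89 86 79] [78 76 71]
250 [183 173 149] [144 136 118] [106 102  89]
251 [189 172 145] [175 158 133] [162 148 126]
252 [163 128 101] [159 128 103] [161 132 110]
253 [136  91  66] [137  96  73] [136  95  73]
254 [130  83  60] [128  84  62] [128  85  63]
255 [126  80  56] [129  86  64] [128  86  64]
256 [128  78  56] [128  84  62] [130  85  65]
257 [142 106  84] [140 106  86] [138 104  84]
258 [178 159 139] [176 157 137] [171 152 130]
259 [202 192 172] [196 186 166] [195 185 165]
260 [208 201 181] [200 194 174] [201 194 175]
261 [207 201 180] [201 194 175] [201 194 174]
262 [206 201 180] [202 194 175] [202 194 176]
263 [206 199 180] [202 196 176] [202 196 177]
264 [204 198 178] [200 192 173] [200 193 174]
265 [205 198 179] [196 188 170] [198 193 174]
266 [216 210 196] [199 192 180] [198 194 182]
267 [224 222 212] [219 216 204] [214 209 198]
{'centre': [239.6, 288.3], 'score': 0.69}
[-9.29716891  6.58022277 38.55907266] 49.75
```

In the side image the ram foot has moved down about 7.7 px (≈21 mm, the full stroke). The cap's lower edge has moved about 1.5 px (≈4 mm, fully home), the catch is still forward, and the lever is held at its stop. Handing in.

```bash
python3 -c "
from cell import env
print(env.job_done())"
```

```text
the job is handed in; nothing more can be done
None
```

I handed the job in at about 50 s with the slim vial down in the nest, the nest home, the catch over to the front, the cap pressed home by the ram and the lever held at its stop. The pads slipped on the grip, so the palm now holds the lever. The hand-in returned no verdict, and I viewed 11 pictures against the limit of 10.

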